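# Open the stuck lemon jar and put its cap on the coaster

## Task

Open the square lemon jar: break its stuck red cap loose with a short hard anticlockwise twist, then turn it on lightly, feeling with a gentle upward pull for the place where its lugs come free, and lift it off (turned too far, it catches again). Do not wrench or push the jar hard, tip it, or haul it more than a few millimetres up out of its holder. Lower the cap, top side up, onto the middle of the cork coaster, let go only once it rests there, and leave everything else alone.

Things in the scene. Friction and masses are not known exactly. Their poses are not given: they have to be found in the camera images.
- cap_center (a point): Centre (half-way up, on the axis) of the red plastic cap of the square lemon jar: round with 16 small flats, 56 mm across, 26 mm tall, 45 g, white disc on top; z is its axis, up. On the jar its centre is 121 mm above the counter. The sides are free down to the lower edge, 13 mm below this point; the jar's square glass shoulder is 15 mm below that edge.
- cap_rim (a point): Centre of the cap's lower edge. Two lugs inside the cap sit under two ridges of the jar's neck. The cap is stuck: a sprung rubber seal pushes it up against the ridges. The first 0.2 to 1.3 rad of anticlockwise turn (seen from above) takes a hard 0.5 to 1.0 N m (a light grip slips); then the cap rises by 2 mm and turns almost freely. It cannot turn far clockwise.
- cap_top (a point): Centre of the cap's top face. The lugs come clear of the ridges only in a window about 0.3 rad wide, which opens 1.4 to 2.4 rad after the start (it differs from jar to jar and cannot be seen). Until then a pull on the cap lifts the jar too. Turned past the window, a lug runs under the other ridge, and after a free rise of some 7 mm the cap is caught again; turning back frees it.
- jar_mouth (a point): Centre of the mouth of the square glass jar of lemons, under the cap, 129 mm above the counter; z up. Jar: 64 x 64 mm, 85 mm to the shoulder, 0.65 to 0.85 kg. It stands, with 1 mm of play a side, in the holder's square pocket, sides parallel to the holder's: it cannot turn there, but nothing holds it down.
- holder: Beech jar holder screwed to the counter, 106 x 106 mm, 43 mm high, with a square pocket 66 x 66 mm, 35 mm deep; origin at the centre of its underside on the counter, axes along its sides. It cannot move.
- coaster: Round cork coaster fixed to the counter, 110 mm across, 6 mm thick; origin at the centre of its underside.
- camera: A yellow and black compact camera, 120 x 50 x 70 mm high; a bystander to be left alone. Origin at the middle of its underside.
- carafe: An empty glass carafe, 94 mm wide, 220 mm high; a bystander to be left alone. Origin at the middle of its underside.
- soda: A green soda bottle, 60 mm wide, 220 mm high; a bystander to be left alone. Origin at the middle of its underside.
- cups: A stack of white paper cups, 74 mm wide, 124 mm high; a bystander to be left alone. Origin at the middle of its underside.
- mug: A blue ceramic mug, 80 mm wide, 90 mm high; a bystander to be left alone. Origin at the middle of its underside.
- jam: A small round amber jar with a brass lid, 60 mm wide, 75 mm high (not the one to open); a bystander to be left alone. Origin at the middle of its underside.
- spoon: A 150 mm spoon lying flat; a bystander to be left alone. Origin at the middle of its underside.
Not all that is in view belongs to the job. Of the things that look like the part that bears cap_center, the middle-sized one is meant.

How it is judged:
By the outcome, as a careful person would: the job done as asked, in the order asked, and still so for the second after the job is handed in, with the robot touching nothing.
It also fails if it takes over 69 s, if anything falls off the work surface, if the arm or the gripper's body presses on something with over 40 N, if the wrist force passes 120 N, or if a joint passes its speed limit or range.

## Robot

A 7-joint arm with a two-finger parallel gripper is mounted at the origin on the work surface. World frame = base frame: x ahead of the robot, y to its left, z up, the work surface at z = 0. Lengths are in mm, angles in rad, forces in N, time in s.
With the tool pointing down it reaches from about 350 to 900 mm from the base axis. Payload 8.1 kg.
Tool frame: the origin (TCP) lies at the very end of the fingers, on their centre line; the grasp point (between the pads) lies 19 mm behind it (arm.hold_point_z is the distance from the TCP to the grasp point, in mm); z points along the fingers, x is the direction in which the jaws open and shut, and the axes are right-handed (so a half turn about z gives the same grasp; the last joint's range is limited). The gripper opens to 92 mm and grips with 3 to 60 N. Pads are 19 mm wide; open, the fingers measure 130 mm over their backs; the gripper's body (75 mm by 190 mm) begins 47 mm behind the grasp point.
Start: joints at [1.226, 0.434, 0.025, 1.573, -0.012, 1.134, -0.075], TCP at [149.632, -606.838, 226.742] pointing down, gripper open.
Joint ranges: [-2.62, 2.62], [-0.44, 2.09], [-1.27, 1.32], [0.08, 2.57], [-1.32, 4.46], [0.12, 2], [-2.74, 2.74]. Speed limits (rad/s): [2.22, 2.22, 3.01, 3.01, 3.14, 3.14, 3.14].

## Interface

Orientations are given as a rotation vector (axis times angle).
In Python, from rig import arm gives the robot as it stands. The module is installed in compiled form; this text tells all that it offers.
- The arm moves only by the tool apply_moves, never from a script. Its argument "steps" is text: rows parted by semicolons, each of 7 numbers parted by spaces: the shift along the tool's x, y, z in m, then the turn, a rotation vector about the tool's x, y, z in rad, then the closure, from 0 (fully open) to 1 (shut). In form: tx ty tz wx wy wz gripper; .... A call has 1 to 10 rows; each row shifts and turns the pose as measured when the row begins, along the tool's axes as they then stand; what a row does not reach is not made up. A row lasts 1/8 s, in which the tool goes at most 62.5 mm and 10.7 degrees, less where a joint would pass 70% of its speed; a pose out of reach is approached as far as the arm can. A call is refused whole if a number of a shift passes 0.0625 or a number of a turn 0.188, either way. A call with a gripper value outside its range is refused whole. The fingers move at their own pace and stop on an object; the grip force is fixed at half the most. Time passes only in rows, so rows that do not move let the fingers close. It gives the time, the measured TCP pose, the force and the opening at its end, in the units of the state.
- arm.get_state(): the state, without advancing time (a new reading comes with each control period).
- arm.get_image(name): name is "scene" or "side" or "wrist"; returns the picture (480x640x3 uint8, blue, green, red); there is no depth.
- arm.get_calibration(name): a dict with "fx", "fy", "cx", "cy" (pixels), "k1" (the pictures are not rectified: a ray, as slopes to the right and down, at radius r is drawn at 1 + k1 r^2 times it, then the intrinsics apply), "extrinsics" (4x4, takes a point from world to camera coordinates). Camera axes: x right, y down, z forward; pixel columns grow to the right and rows downward; lengths in mm; the calibration is good to about 2 mm. A picture is of the moment at which its call begins: read the wrist's pose just before it. get_calibration takes no time and is no camera call; for the wrist camera it gives the pose at the moment of the call.
- arm.finish_job(): hands the job in, once; it reports no verdict.
The state is a dict: "time": time; "joint_pos": joint angles; "joint_velocities": joint speeds; "effort": joint torques, N m; "tcp_pos": TCP position; "ee_rot": TCP orientation; "contact_force": force on the tool from outside, world axes, zero at the start; "moment": the same for the moment, N m; "grip_width": finger opening in mm.
Only numpy, scipy, OpenCV 4.12 (cv2) and the standard library are available. Lean on these libraries where they do the work, as an engineer would, in place of code of your own. Each camera call takes 0.05 s, during which the arm holds its last target. There are 200 camera calls.

## Working session

There is one attempt and no reset: what is moved stays moved. The work goes in short steps, Python scripts to look and compute and a tool call to move; the robot and the scene stay as the last step left them, time stands still between calls to the robot, and variables do not carry over. Pictures are saved under pics/ and viewed, about 8 in all and at most 12, crops included, and the job is handed in when it is done.

Besides the shell and the picture viewer there is one more tool, called after "Call:" in YAML: its name, and indented under it one key for each argument. apply_moves: Moves the arm, as the interface text tells. Its arguments: {"type":"object","properties":{"steps":{"type":"string"}},"required":["steps"]}

```bash
mkdir -p pics
python3 - <<'E'
from rig import arm
import cv2,numpy as np
print({k:np.round(v,3) for k,v in arm.get_state().items()}, arm.hold_point_z)
for n in ["scene","side"]:
    cv2.imwrite(f"pics/{n}0.png",arm.get_image(n)); print(n,arm.get_calibration(n))
E
```

```text
{'time': np.float64(0.0), 'joint_pos': array([ 1.226,  0.435,  0.025,  1.574, -0.012,  1.134, -0.075]), 'joint_velocities': array([-0.   ,  0.001, -0.001,  0.   , -0.001,  0.   ,  0.001]), 'effort': array([-1.0000e-03, -6.6784e+01,  9.8500e-01, -3.1446e+01, -6.1000e-02,
        4.3000e-02,  0.0000e+00]), 'tcp_pos': array([ 149.465, -606.34 ,  225.957]), 'ee_rot': array([-2.472e+00,  1.937e+00,  2.000e-03]), 'contact_force': array([-0.601,  0.951, -0.352]), 'moment': array([ 0.009,  0.019, -0.027]), 'grip_width': np.float64(91.84)} 18.8
scene {'fx': 565.0858246234817, 'fy': 565.0858246234817, 'cx': 326.7723307616345, 'cy': 244.2907088306514, 'k1': -0.09224394668355315, 'extrinsics': array([[ 6.15571433e-01,  7.88042312e-01,  7.81828319e-03,
        -3.47033462e+02],
       [ 6.58470036e-01, -5.08855946e-01, -5.54511350e-01,
        -3.13384672e+02],
       [-4.33000027e-01,  3.46489452e-01, -8.32139433e-01,
         1.80441177e+03],
       [ 0.00000000e+00,  0.00000000e+00,  0.00000000e+00,
         1.00000000e+00]])}
side {'fx': 439.1723228828003, 'fy': 439.1723228828003, 'cx': 314.77886119200883, 'cy': 245.84259064260513, 'k1': -0.008337540945764152, 'extrinsics': array([[-9.81614842e-01, -1.90471291e-01, -1.23689015e-02,
         5.72918443e+02],
       [-1.07215385e-01,  6.03838775e-01, -7.89863023e-01,
         1.43878317e+02],
       [ 1.57915052e-01, -7.74015129e-01, -6.13158557e-01,
         9.57053271e+02],
       [ 0.00000000e+00,  0.00000000e+00,  0.00000000e+00,
         1.00000000e+00]])}
```

View pics/scene0.png

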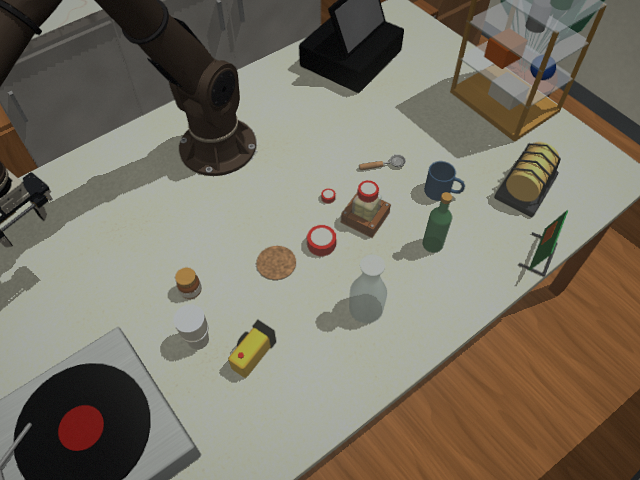

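View pics/side0.png

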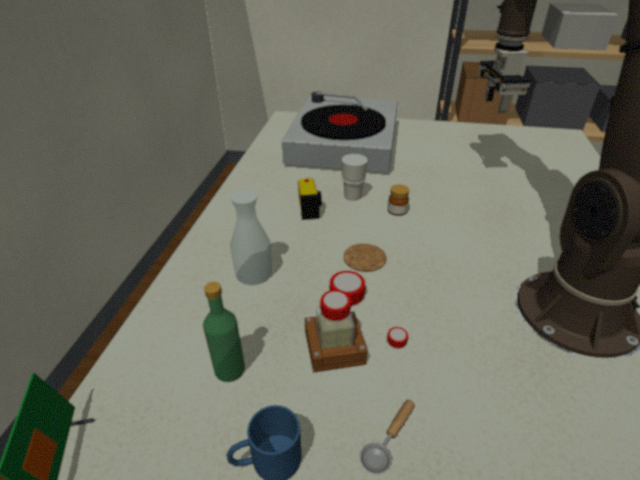

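```bash
cat > h.py <<'E'
from rig import arm
import cv2,numpy as np
from scipy.spatial.transform import Rotation as R
def ray(cal,px):
    u=np.array([(px[0]-cal['cx'])/cal['fx'],(px[1]-cal['cy'])/cal['fy']]); s=u.copy()
    for _ in range(10): s=u/(1+cal['k1']*(s@s))
    E=cal['extrinsics']; return -E[:3,:3].T@E[:3,3], E[:3,:3].T@np.array([*s,1])
def onplane(cal,px,z):
    o,d=ray(cal,px); return np.round((o+d*(z-o[2])/d[2])[:2],1)
def blobs(m,amin=60):
    n,_,st,c=cv2.connectedComponentsWithStats(m.astype(np.uint8))
    return [(st[i],c[i]) for i in range(1,n) if st[i][4]>=amin]
E
python3 - <<'E'
from h import *
for n in ["scene","side"]:
    im=cv2.imread(f"pics/{n}0.png"); cal=arm.get_calibration(n)
    hsv=cv2.cvtColor(im,cv2.COLOR_BGR2HSV); H,S,V=cv2.split(hsv)
    red=(((H<6)|(H>172))&(S>130)&(V>90)).astype(np.uint8)
    cs,hi=cv2.findContours(red,cv2.RETR_CCOMP,cv2.CHAIN_APPROX_NONE)
    for c,h in zip(cs,hi[0]):
        if h[3]>=0 and len(c)>12:
            p=cv2.moments(c); p=(p['m10']/p['m00'],p['m01']/p['m00'])
            print(n,'disc',np.round(p,1),len(c),'z134',onplane(cal,p,134),'z26',onplane(cal,p,26))
    br=(H>5)&(H<22)&(S>60)&(V>60)&(V<220)
    br=cv2.morphologyEx(br.astype(np.uint8),cv2.MORPH_CLOSE,np.ones((5,5)))
    for st,c in blobs(br,300): 
        if st[4]<4000: print(n,'brown',st,np.round(c,1),onplane(cal,c,6))
P={'scene':dict(soda=(434,247),carafe=(366,316),mug=(438,195),jam=(188,293),cam=(252,358),cups=(195,343)),'side':dict(soda=(228,375),carafe=(252,276))}
for n in P:
    for k,p in P[n].items(): print(n,k,onplane(arm.get_calibration(n),p,5))
E
```

```text
scene disc [321.2 236.3] 60 z134 [550.5  -9. ] z26 [491.7  36.3]
scene disc [328.1 193.5] 30 z134 [450.5  91.6] z26 [382.7 146. ]
scene disc [368.  187.9] 42 z134 [501.8 190. ] z26 [438.7 253.3]
scene brown [   0  104   38   74 1371] [ 13.3 148.5] [-413.7 -540.8]
scene brown [211 123  45  50 505] [238.4 153.5] [68.9 31.5]
scene brown [ 506  142   53   60 1351] [528.4 177. ] [697.6 692.6]
scene brown [341 192  50  46 919] [365.2 217.4] [506.5 186.8]
scene brown [ 256  246   40   34 1056] [275.9 262.3] [ 473.2 -107.6]
scene brown [175 267  26  31 525] [187.2 280.9] [ 374.9 -332.4]
side disc [335.1 299.6] 62 z134 [506.8 190.8] z26 [521.9  83. ]
side disc [347.1 281.7] 71 z134 [491.8 138.6] z26 [504.  21.]
side brown [459  29  42  27 909] [478.8  42. ] [  -21.7 -2396.6]
side brown [ 522   31  104   30 1525] [571.9  49. ] [ -556.6 -2304.4]
side brown [ 440   61   84   65 2644] [478.1 100.8] [   87.4 -1293.6]
side brown [583 117  23  25 348] [593.1 131. ] [ -317.  -1024.2]
side brown [  59  163  177  237 2790] [138.1 292.6] [975.8 121.7]
side brown [610 171  30  39 509] [629.1 188.6] [-295.4 -576.4]
side brown [389 184  20  23 381] [398.9 195.1] [ 403.  -414.8]
side brown [ 319  244   68   65 1156] [360.3 261.3] [483.8 -80.8]
side brown [ 519  280  121   77 1691] [573.1 329.3] [24.7 61.3]
side brown [ 305  301   63   71 1987] [334.8 346.6] [504.7 194.7]
side brown [387 400  28  38 435] [400.4 417.9] [369.1 327.8]
side brown [  23  429   33   51 1067] [ 39.2 455.5] [943.8 503.6]
scene soda [704.  274.7]
scene carafe [751.  -16.6]
scene mug [575.9 415.7]
scene jam [ 408.  -349.5]
scene cam [ 666.2 -316.7]
scene cups [ 544.3 -409.3]
side soda [693.7 297.6]
side carafe [733.7  18.6]
```

Call:
apply_moves:
  steps: "0 0 -0.05 0 0 0 0;-0.02 -0.016 -0.04 0 0 0 0;-0.04 -0.031 -0.01 0 0 0 0;-0.044 -0.034 0 0 0 0 0;-0.044 -0.034 0 0 0 0 0;-0.044 -0.034 0 0 0 0 0;-0.044 -0.034 0 0 0 0 0;-0.044 -0.034 0 0 0 0 0;-0.044 -0.034 0 0 0 0 0;0 0 0 0 0 0 0"

```text
time: 1.35
tcp_pos: [319.2, -218.8, 326.9]
ee_rot: [-2.471, 1.935, 0.009]
contact_force: [-0.3, -1.0, 0.7]
grip_width: 92.1
```

Run:
```python
from h import *
s=arm.get_state();print(s['time'],np.round(s['tcp_pos']),np.round(s['joint_pos'],2)); M=R.from_rotvec(s['ee_rot']).as_matrix();print(M.round(3)); print((M.T@(np.array([500,130,330])-s['tcp_pos'])).round())
```

```text
1.35 [ 319. -219.  327.] [ 0.76 -0.02 -0.29  1.9  -0.01  1.26 -0.85]
[[ 0.24  -0.971 -0.003]
 [-0.971 -0.24   0.005]
 [-0.006  0.002 -1.   ]]
[-295. -259.   -2.]
```

Call:
apply_moves:
  steps: "-0.044 -0.039 0 0 0 0 0;-0.044 -0.039 0 0 0 0 0;-0.044 -0.039 0 0 0 0 0;-0.044 -0.039 0 0 0 0 0;-0.044 -0.039 0 0 0 0 0;-0.04 -0.036 0 0 0 0 0;-0.02 -0.018 0 0 0 0 0;0 0 0 0 0 0 0"

```text
time: 2.35
tcp_pos: [500.5, 114.4, 325.6]
ee_rot: [-2.462, 1.952, 0.01]
contact_force: [0.6, 0.0, 0.4]
grip_width: 92.0
```

Run:
```python
from h import *
s=arm.get_state();print(s['time'],np.round(s['tcp_pos']),np.round(s['joint_pos'],2)); print(arm.get_calibration('wrist'))
cv2.imwrite('pics/w1.png',arm.get_image('wrist'))
```

```text
2.35 [501. 114. 326.] [ 0.21  0.26 -0.67  1.64  0.16  1.31 -1.83]
{'fx': 375.1834203924352, 'fy': 375.1834203924352, 'cx': 321.01335504134556, 'cy': 241.2026206536927, 'k1': -0.05540568355896666, 'extrinsics': array([[ 2.28657152e-01, -9.73492896e-01, -5.24299490e-03,
        -2.03000046e+00],
       [-9.32119560e-01, -2.20486554e-01,  2.87295676e-01,
         4.26731154e+02],
       [-2.80836310e-01, -6.08051130e-02, -9.57827597e-01,
         6.31881730e+02],
       [ 0.00000000e+00,  0.00000000e+00,  0.00000000e+00,
         1.00000000e+00]])}
```

View pics/w1.png

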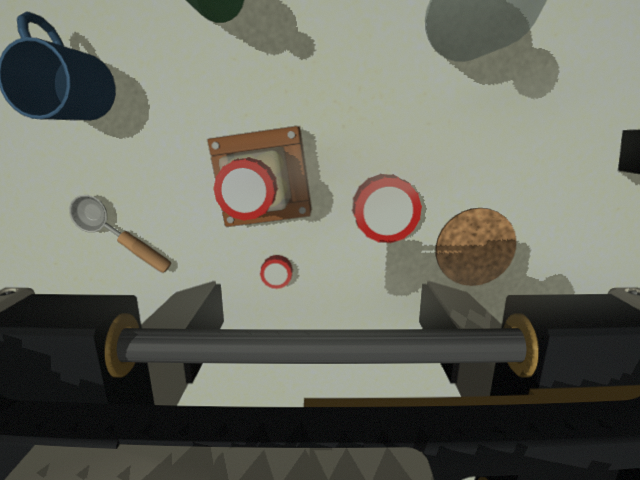

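Wrist view: jar with cap disc at about (244,190), big loose cap (390,209), small cap (277,271), coaster (476,246); holder seen at roughly (260,177).

Run:
```python
from h import *
im=cv2.imread("pics/w1.png"); cal=arm.get_calibration('wrist'); s=arm.get_state()
H,S,V=cv2.split(cv2.cvtColor(im,cv2.COLOR_BGR2HSV))
red=(((H<6)|(H>172))&(S>130)&(V>80)).astype(np.uint8)
cs,hi=cv2.findContours(red,cv2.RETR_CCOMP,cv2.CHAIN_APPROX_NONE)
for c,h in zip(cs,hi[0]):
    if h[3]>=0 and len(c)>40:
        p,ax,_=cv2.fitEllipse(c); print('disc',np.round(p,1),np.round(ax),'z134',onplane(cal,p,134),'z30',onplane(cal,p,30))
br=((H>5)&(H<20)&(S>60)&(V>40)).astype(np.uint8); br=cv2.morphologyEx(br,cv2.MORPH_OPEN,np.ones((5,5)));br=cv2.morphologyEx(br,cv2.MORPH_CLOSE,np.ones((7,7)))
cs,_=cv2.findContours(br[:295],cv2.RETR_EXTERNAL,cv2.CHAIN_APPROX_NONE)
for c in cs:
    if cv2.contourArea(c)>1500:
        p,ax,_=cv2.fitEllipse(cv2.convexHull(c)); print('brown',np.round(p,1),np.round(ax),'z6',onplane(cal,p,6)); 
        if p[0]<350: print([onplane(cal,q,43) for q in cv2.boxPoints(cv2.minAreaRect(c))])
M=R.from_rotvec(s['ee_rot']).as_matrix();print(M.round(3),s['tcp_pos'])
```

```text
disc [275.4 273.9] [24. 25.] z134 [429.6 143.6] z30 [386.1 147.9]
disc [243.4 189.9] [45. 48.] z134 [505.3 189.2] z30 [484.4 207. ]
brown [475.6 246.3] [74. 83.] z6 [ 476.  -104.8]
brown [263.  173.9] [104. 119.] z6 [505.2 190.4]
[array([536.2, 255.5]), array([573.5, 156.3]), array([475.6, 119.3]), array([434.4, 224.5])]
[[ 0.227 -0.974 -0.005]
 [-0.974 -0.227  0.003]
 [-0.004  0.004 -1.   ]] [500.19453581 113.1198034  325.58344609]
```

Call:
apply_moves:
  steps: "-0.035 -0.011 0.01 0 0 0 0;-0.035 -0.011 0.04 0 0 0 0;-0.004 0 0.05 0 0 0 0;0 0 0.03 0 0 0 0;0 0 0 0 0 0 0"

```text
time: 3.02
tcp_pos: [506.2, 181.4, 192.4]
ee_rot: [2.445, -1.966, -0.002]
contact_force: [0.0, -0.1, 0.7]
grip_width: 92.0
```

```bash
cat >> h.py <<'E'
def go(t):
    s=arm.get_state(); M=R.from_rotvec(s['ee_rot']).as_matrix()
    print('tcp',s['tcp_pos'].round(1),'j',s['joint_pos'].round(2),'F',s['contact_force'].round(1),'Mo',s['moment'].round(2),'w',s['grip_width'].round(1),'t',round(s['time'],2))
    tilt=M.T@np.array([0,0,-1]); c=np.cross([0,0,1],tilt)
    print('tool delta mm',(M.T@(np.array(t)-s['tcp_pos'])).round(1),'turn to vertical',c.round(3))
E
python3 -c "
from h import *
go([505,189.5,112])"
```

```text
Traceback (most recent call last):
  File "h.py", line 15, in go
    print('tcp',s['tcp_pos'].round(1),'j',s['joint_pos'].round(2),'F',s['contact_force'].round(1),'Mo',s['moment'].round(2),'w',s['grip_width'].round(1),'t',round(s['time'],2))
                                                                                                                                ^^^^^^^^^^^^^^^^^^^^^
AttributeError: 'float' object has no attribute 'round'
```

```bash
sed -i "s/s\['grip_width'\].round(1)/round(s['grip_width'],1)/" h.py
python3 -c "
from h import *
go([505,189.5,112])"
```

```text
tcp [506.2 181.4 192.4] j [ 0.05  0.41 -0.66  1.79  0.29  1.05 -2.07] F [ 0.  -0.1  0.7] Mo [-0.01 -0.    0.  ] w 92.0 t 3.02
tool delta mm [-8.3 -0.9 80.4] turn to vertical [ 0.004 -0.002  0.   ]
```

Call:
apply_moves:
  steps: "-0.008 -0.001 0.01 0.004 -0.002 0 0;0 0 0.03 0 0 0 0;0 0 0.025 0 0 0 0;0 0 0 0 0 0 0"

```text
time: 3.52
tcp_pos: [509.1, 189.0, 130.4]
ee_rot: [-2.438, 1.97, -0.008]
contact_force: [-0.4, -0.2, -0.5]
grip_width: 91.6
```

```bash
python3 -c "
from h import *
go([505,189.5,112])
a=arm.get_image('scene')[120:260,290:470];b=arm.get_image('side')[230:400,250:430]
cv2.imwrite('pics/c1.png',np.hstack([cv2.resize(a,(400,311)),cv2.resize(b,(330,311))]))
"
```

```text
tcp [509.1 189.  130.4] j [ 0.    0.48 -0.63  1.86  0.35  0.91 -2.15] F [-0.4 -0.2 -0.5] Mo [-0.    0.02  0.02] w 91.6 t 3.52
tool delta mm [-1.4  4.1 18.4] turn to vertical [-0.009  0.     0.   ]
```

View pics/c1.png

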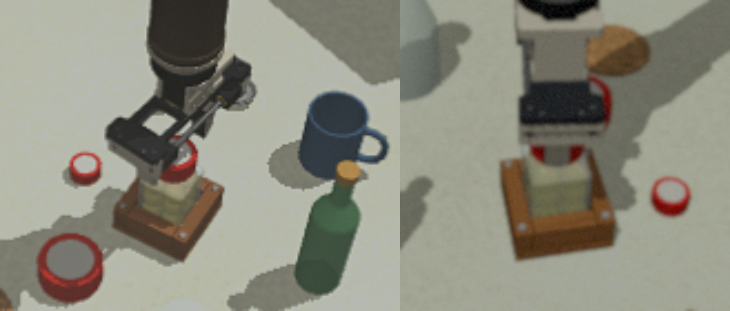

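The gripper straddles the cap in both crops (cap near (180,160) left, (555,155) right). Going down to grasp height.

Call:
apply_moves:
  steps: "-0.001 0.004 0.01 -0.009 0 0 0;0 0 0.008 0 0 0 0;0 0 0 0 0 0 0"

```text
time: 4.0
tcp_pos: [507.3, 190.5, 115.3]
ee_rot: [-2.439, 1.972, -0.004]
contact_force: [-0.3, 0.3, 0.4]
grip_width: 91.7
```

```bash
python3 -c "
from h import *
go([505,189.5,112])"
```

```text
tcp [507.3 190.5 115.3] j [-0.01  0.5  -0.62  1.87  0.37  0.88 -2.17] F [-0.3  0.3  0.4] Mo [-0.01 -0.    0.03] w 91.7 t 4.0
tool delta mm [0.5 2.4 3.3] turn to vertical [-0.006  0.001  0.   ]
```

Call:
apply_moves:
  steps: "0.0005 0.0025 0.0035 -0.006 0 0 0.2;0 0.0005 0.0005 0 0 0 0.3;0 0 0 0 0 0 0.36"

```text
time: 4.38
tcp_pos: [504.4, 189.5, 111.3]
ee_rot: [-2.442, 1.975, 0.002]
contact_force: [-0.6, -0.2, -0.2]
grip_width: 66.6
```

```bash
python3 -c "
from h import *
go([505,189.5,112])"
```

```text
tcp [504.4 189.5 111.3] j [-0.01  0.5  -0.62  1.88  0.37  0.87 -2.17] F [-0.6 -0.2 -0.2] Mo [0.01 0.01 0.01] w 66.6 t 4.38
tool delta mm [ 0.1 -0.6 -0.7] turn to vertical [ 0.     0.002 -0.   ]
```

Call:
apply_moves:
  steps: "0 0 0 0 0 0 0.38;0 0 0 0 0 0 0.4;0 0 0 0 0 0 0.42"

```text
time: 4.75
tcp_pos: [504.3, 190.5, 111.5]
ee_rot: [-2.442, 1.973, 0.003]
contact_force: [0.5, 1.0, -1.8]
grip_width: 55.9
```

```bash
python3 -c "
from h import *
go([505,189.5,112])"
```

```text
tcp [504.3 190.5 111.5] j [-0.01  0.5  -0.62  1.88  0.37  0.87 -2.17] F [ 0.5  1.  -1.8] Mo [0.27 0.02 0.03] w 55.9 t 4.75
tool delta mm [ 1.2 -0.5 -0.5] turn to vertical [-0.     0.003  0.   ]
```

Call:
apply_moves:
  steps: "0 0 0 0 0 0 1;0 0 0 0 0 0 1;0 0 0 0 0 0 1"

```text
time: 5.12
tcp_pos: [504.3, 190.6, 111.5]
ee_rot: [-2.442, 1.973, 0.003]
contact_force: [-0.1, 2.1, -1.2]
grip_width: 56.0
```

```bash
python3 -c "
from h import *
go([505,189.5,112])"
```

```text
tcp [504.3 190.6 111.5] j [-0.01  0.5  -0.62  1.88  0.37  0.87 -2.17] F [-0.1  2.1 -1.2] Mo [ 0.26  0.03 -0.02] w 56.0 t 5.12
tool delta mm [ 1.2 -0.5 -0.5] turn to vertical [-0.     0.003  0.   ]
```

Call:
apply_moves:
  steps: "0 0 0 0 0 -0.12 1"

```text
time: 5.25
tcp_pos: [504.2, 190.5, 111.5]
ee_rot: [-2.557, 1.821, 0.003]
contact_force: [-0.1, 1.0, -1.7]
grip_width: 56.1
```

```bash
python3 -c "
from h import *
go([504.3,190.5,111.5])"
```

```text
tcp [504.2 190.5 111.5] j [ 0.01  0.51 -0.65  1.88  0.39  0.88 -2.06] F [-0.1  1.  -1.7] Mo [ 0.18  0.01 -0.58] w 56.1 t 5.25
tool delta mm [-0.  -0.1 -0. ] turn to vertical [-0.     0.003  0.   ]
```

Call:
apply_moves:
  steps: "0 0 0 0 0 -0.12 1"

```text
time: 5.38
tcp_pos: [504.3, 190.2, 111.5]
ee_rot: [-2.664, 1.661, 0.003]
contact_force: [-0.8, 0.9, -1.8]
grip_width: 56.4
```

```bash
cat >> h.py <<'E'
def st():
    s=arm.get_state(); M=R.from_rotvec(s['ee_rot']).as_matrix(); y=np.arctan2(M[1,0],M[0,0])
    print('turned',round((y+1.359)%(2*np.pi),3),'tcp',s['tcp_pos'].round(1),'j7',s['joint_pos'][6].round(2),'F',s['contact_force'].round(1),'Mo',s['moment'].round(2),'w',round(s['grip_width'],1),'t',round(s['time'],2),'d',(M.T@(np.array([504.3,190.6,s['tcp_pos'][2]])-s['tcp_pos'])).round(1))
E
python3 -c "
from h import *
st(); print(R.from_rotvec([-2.442,1.973,.003]).as_matrix()[:,0])"
```

```text
turned 0.244 tcp [504.3 190.2 111.5] j7 -1.96 F [-0.8  0.9 -1.8] Mo [ 0.01 -0.17 -0.49] w 56.4 t 5.38 d [-0.4 -0.1  0. ]
[ 0.2100866  -0.97767866 -0.00283759]
```

Call:
apply_moves:
  steps: "0 0 0 0 0 -0.12 1"

```text
time: 5.5
tcp_pos: [504.5, 190.0, 111.5]
ee_rot: [-2.761, 1.495, 0.003]
contact_force: [-0.4, 1.6, -0.4]
grip_width: 56.1
```

```bash
python3 -c "
from h import *
st()"
```

```text
turned 0.367 tcp [504.5 190.  111.5] j7 -1.85 F [-0.4  1.6 -0.4] Mo [ 0.16 -0.05 -0.57] w 56.1 t 5.5 d [-0.6 -0.2  0. ]
```

Call:
apply_moves:
  steps: "0 0 0 0 0 -0.12 1"

```text
time: 5.62
tcp_pos: [504.7, 189.7, 111.6]
ee_rot: [-2.847, 1.323, 0.002]
contact_force: [-1.0, 1.0, 1.5]
grip_width: 55.9
```

```bash
python3 -c "
from h import *
st()"
```

```text
turned 0.489 tcp [504.7 189.7 111.6] j7 -1.75 F [-1.   1.   1.5] Mo [ 0.02  0.01 -0.5 ] w 55.9 t 5.62 d [-1.  -0.3  0. ]
```

Call:
apply_moves:
  steps: "-0.001 0 0 0 0 -0.12 1"

```text
time: 5.75
tcp_pos: [505.6, 189.2, 112.2]
ee_rot: [-2.923, 1.147, -0.002]
contact_force: [0.8, -1.8, 14.6]
grip_width: 55.9
```

```bash
python3 -c "
from h import *
st()"
```

```text
turned 0.611 tcp [505.6 189.2 112.2] j7 -1.65 F [ 0.8 -1.8 14.6] Mo [-0.35  0.11 -0.08] w 55.9 t 5.75 d [-1.9 -0.1 -0. ]
```

Call:
apply_moves:
  steps: "0 0 0 0 0 -0.12 1"

```text
time: 5.88
tcp_pos: [506.3, 189.0, 112.9]
ee_rot: [-2.988, 0.964, -0.004]
contact_force: [-0.5, 1.1, 1.0]
grip_width: 55.8
```

```bash
python3 -c "
from h import *
st()"
```

```text
turned 0.735 tcp [506.3 189.  112.9] j7 -1.54 F [-0.5  1.1  1. ] Mo [0.15 0.09 0.  ] w 55.8 t 5.88 d [-2.5 -0.1 -0. ]
```

Call:
apply_moves:
  steps: "0 0 0 0 0 -0.12 1"

```text
time: 6.0
tcp_pos: [506.6, 188.5, 113.1]
ee_rot: [-3.043, 0.778, -0.006]
contact_force: [0.5, 0.1, -0.6]
grip_width: 56.1
```

```bash
python3 -c "
from h import *
st()"
```

```text
turned 0.858 tcp [506.6 188.5 113.1] j7 -1.44 F [ 0.5  0.1 -0.6] Mo [-0.01 -0.06 -0.02] w 56.1 t 6.0 d [-3.  -0.7 -0. ]
```

Call:
apply_moves:
  steps: "-0.001 0 0 0 0 -0.12 1;-0.001 0 0 0 0 -0.12 1;-0.001 -0.0005 0 0 0 -0.12 1"

```text
time: 6.38
tcp_pos: [504.6, 188.3, 113.0]
ee_rot: [3.133, -0.205, 0.007]
contact_force: [1.2, 0.3, 0.1]
grip_width: 56.1
```

```bash
python3 -c "
from h import *
st()"
```

```text
turned 1.228 tcp [504.6 188.3 113. ] j7 -1.13 F [1.2 0.3 0.1] Mo [-0.02 -0.17  0.03] w 56.1 t 6.38 d [-0.6 -2.3 -0. ]
```

Call:
apply_moves:
  steps: "0 -0.001 0 0 0 -0.16 1;0 0 -0.0015 0 0 0 1"

```text
time: 6.62
tcp_pos: [504.9, 188.1, 114.2]
ee_rot: [3.138, 0.05, 0.006]
contact_force: [1.4, -0.0, -8.6]
grip_width: 56.0
```

```bash
python3 -c "
from h import *
st()"
```

```text
turned 1.391 tcp [504.9 188.1 114.2] j7 -0.99 F [ 1.4 -0.  -8.6] Mo [ 0.04 -0.08  0.01] w 56.0 t 6.62 d [-0.6 -2.5 -0. ]
```

Call:
apply_moves:
  steps: "0 0 0.0012 0 0 -0.12 1;0 0 -0.0012 0 0 0 1"

```text
time: 6.88
tcp_pos: [505.1, 187.8, 114.2]
ee_rot: [3.13, 0.229, 0.006]
contact_force: [0.5, 0.2, -7.3]
grip_width: 56.1
```

```bash
python3 -c "
from h import *
st()"
```

```text
turned 1.505 tcp [505.1 187.8 114.2] j7 -0.89 F [ 0.5  0.2 -7.3] Mo [ 0.07 -0.12 -0.04] w 56.1 t 6.88 d [-0.4 -2.9 -0. ]
```

Call:
apply_moves:
  steps: "0 0 0.0012 0 0 -0.12 1;0 0 -0.0012 0 0 0 1"

```text
time: 7.12
tcp_pos: [505.3, 187.6, 114.3]
ee_rot: [3.112, 0.403, 0.006]
contact_force: [0.6, 0.6, -7.2]
grip_width: 56.2
```

```bash
python3 -c "
from h import *
st()"
```

```text
turned 1.617 tcp [505.3 187.6 114.3] j7 -0.8 F [ 0.6  0.6 -7.2] Mo [ 0.1  -0.11 -0.03] w 56.2 t 7.12 d [-0.3 -3.2 -0. ]
```

Call:
apply_moves:
  steps: "0 -0.001 0.0013 0 0 -0.12 1;0 -0.001 -0.0012 0 0 0 1"

```text
time: 7.38
tcp_pos: [504.6, 188.9, 114.4]
ee_rot: [3.083, 0.574, 0.005]
contact_force: [0.3, 0.6, -7.6]
grip_width: 56.0
```

```bash
python3 -c "
from h import *
st()"
```

```text
turned 1.727 tcp [504.6 188.9 114.4] j7 -0.71 F [ 0.3  0.6 -7.6] Mo [ 0.17 -0.1  -0.  ] w 56.0 t 7.38 d [ 0.3 -1.7 -0. ]
```

Call:
apply_moves:
  steps: "0 -0.001 0.0013 0 0 -0.12 1;0 0 -0.0012 0 0 0 1"

```text
time: 7.62
tcp_pos: [504.4, 189.5, 114.6]
ee_rot: [3.046, 0.742, 0.004]
contact_force: [0.4, 0.8, -6.1]
grip_width: 55.7
```

```bash
python3 -c "
from h import *
st()"
```

```text
turned 1.837 tcp [504.4 189.5 114.6] j7 -0.62 F [ 0.4  0.8 -6.1] Mo [ 0.36 -0.04 -0.02] w 55.7 t 7.62 d [ 0.4 -1.  -0. ]
```

Call:
apply_moves:
  steps: "0 0 0.0016 0 0 -0.12 1;0 0 -0.0012 0 0 0 1"

```text
time: 7.88
tcp_pos: [504.7, 189.5, 114.7]
ee_rot: [3.001, 0.908, 0.004]
contact_force: [0.2, 0.5, -4.6]
grip_width: 56.3
```

```bash
python3 -c "
from h import *
st()"
```

```text
turned 1.946 tcp [504.7 189.5 114.7] j7 -0.52 F [ 0.2  0.5 -4.6] Mo [ 0.11 -0.28  0.02] w 56.3 t 7.88 d [ 0.3 -1.2 -0. ]
```

Call:
apply_moves:
  steps: "0 0 0.0014 0 0 -0.12 1;0 0 -0.0012 0 0 0 1"

```text
time: 8.12
tcp_pos: [504.8, 189.6, 115.3]
ee_rot: [2.946, 1.071, 0.005]
contact_force: [-0.0, 0.4, -1.2]
grip_width: 56.1
```

```bash
python3 -c "
from h import *
st()"
```

```text
turned 2.056 tcp [504.8 189.6 115.3] j7 -0.43 F [-0.   0.4 -1.2] Mo [ 0.05 -0.31 -0.02] w 56.1 t 8.12 d [ 0.2 -1.1 -0. ]
```

Call:
apply_moves:
  steps: "0 0 -0.002 0 0 0 1"

```text
time: 8.25
tcp_pos: [504.8, 189.7, 117.6]
ee_rot: [2.949, 1.063, 0.005]
contact_force: [1.3, -0.4, -1.0]
grip_width: 55.7
```

```bash
python3 -c "
from h import *
st()"
```

```text
turned 2.051 tcp [504.8 189.7 117.6] j7 -0.43 F [ 1.3 -0.4 -1. ] Mo [ 0.03 -0.35  0.01] w 55.7 t 8.25 d [ 0.2 -1.  -0. ]
```

Call:
apply_moves:
  steps: "0 0 -0.002 0 0 0 1"

```text
time: 8.38
tcp_pos: [504.7, 189.8, 120.0]
ee_rot: [2.951, 1.058, 0.005]
contact_force: [0.2, 0.9, -0.9]
grip_width: 56.1
```

```bash
python3 -c "
from h import *
st()"
```

```text
turned 2.048 tcp [504.7 189.8 120. ] j7 -0.43 F [ 0.2  0.9 -0.9] Mo [ 0.04 -0.22 -0.02] w 56.1 t 8.38 d [ 0.2 -0.9 -0. ]
```

Call:
apply_moves:
  steps: "0 0 -0.0015 0 0 0 1"

```text
time: 8.5
tcp_pos: [504.7, 189.9, 121.8]
ee_rot: [2.951, 1.056, 0.005]
contact_force: [-0.1, -0.4, -0.7]
grip_width: 56.3
```

```bash
python3 -c "
from h import *
st()"
```

```text
turned 2.046 tcp [504.7 189.9 121.8] j7 -0.43 F [-0.1 -0.4 -0.7] Mo [ 0.02 -0.14 -0.01] w 56.3 t 8.5 d [ 0.1 -0.8 -0. ]
```

Past 7 mm of rise (113 → 121.8) with only the cap's weight; carry on carefully.

Call:
apply_moves:
  steps: "0 0 -0.002 0 0 0 1;0 0 -0.002 0 0 0 1"

```text
time: 8.75
tcp_pos: [504.4, 189.9, 126.1]
ee_rot: [2.952, 1.055, 0.005]
contact_force: [1.0, 0.5, -0.1]
grip_width: 55.9
```

```bash
python3 -c "
from h import *
st()"
```

```text
turned 2.046 tcp [504.4 189.9 126.1] j7 -0.43 F [ 1.   0.5 -0.1] Mo [ 0.03 -0.11  0.09] w 55.9 t 8.75 d [ 0.3 -0.6 -0. ]
```

Call:
apply_moves:
  steps: "0 0 -0.005 0 0 0 1;0 0 -0.01 0 0 0 1;0 0 -0.02 0 0 0 1;0 0 -0.03 0 0 0 1;0 0 0 0 0 0 1"

```text
time: 9.38
tcp_pos: [504.1, 191.3, 196.8]
ee_rot: [2.952, 1.056, 0.007]
contact_force: [0.0, 0.0, 0.7]
grip_width: 56.0
```

```bash
python3 -c "
from h import *
st(); go([475,-106,185])
a=arm.get_image('scene')[120:260,290:470];b=arm.get_image('side')[200:400,250:430]
cv2.imwrite('pics/c2.png',np.hstack([cv2.resize(a,(400,311)),cv2.resize(b,(280,311))]))
"
```

```text
turned 2.046 tcp [504.1 191.3 196.8] j7 -0.34 F [0.  0.  0.7] Mo [ 0.06 -0.13  0.04] w 56.0 t 9.38 d [-0.2  0.7  0. ]
tcp [504.1 191.3 196.8] j [ 0.33  0.6  -1.19  1.76  0.6   1.2  -0.34] F [0.  0.  0.7] Mo [ 0.06 -0.13  0.04] w 56.0 t 9.38
tool delta mm [-211.1  211.3   12.9] turn to vertical [ 0.007 -0.002  0.   ]
```

View pics/c2.png

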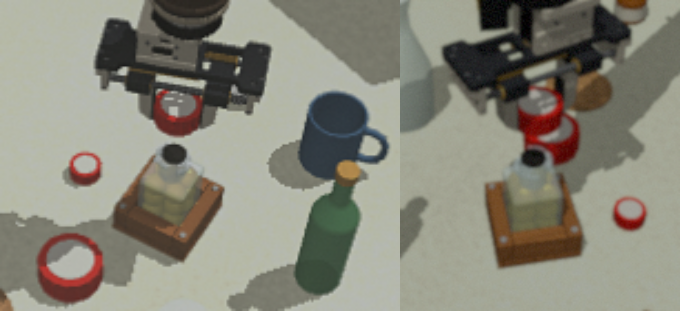

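Cap is out between the fingertips (left crop (178,108)), bare jar mouth at (174,155), jar upright in holder. Moving to the coaster.

Call:
apply_moves:
  steps: "-0.02 0.02 0 0 0 0 1;-0.035 0.035 0 0 0 0 1;-0.035 0.035 0 0 0 0 1;0 0 0 0 0 0 1"

```text
time: 9.98
tcp_pos: [488.9, 59.0, 192.6]
ee_rot: [2.952, 1.057, -0.005]
contact_force: [1.1, 0.5, -0.0]
grip_width: 56.3
```

```bash
python3 -c "
from h import *
go([475,-106,150])"
```

```text
tcp [488.9  59.  192.6] j [ 0.64  0.53 -1.21  1.87  0.56  1.14 -0.09] F [ 1.1  0.5 -0. ] Mo [ 0.09 -0.17  0.05] w 56.3 t 9.97
tool delta mm [-115.2  118.5   43.7] turn to vertical [ 0.004  0.005 -0.   ]
```

Call:
apply_moves:
  steps: "0 0 0 0 0 0.15 1;0 0 0 0 0 0.15 1;0 0 0 0 0 0.15 1;0 0 0 0.004 0.005 0.15 1"

```text
time: 10.48
tcp_pos: [487.5, 60.8, 190.9]
ee_rot: [-3.139, -0.111, 0.001]
contact_force: [0.1, 0.1, -1.2]
grip_width: 56.1
```

```bash
python3 -c "
from h import *
go([475,-106,150])"
```

```text
tcp [487.5  60.8 190.9] j [ 0.56  0.45 -1.05  1.88  0.45  1.07 -0.61] F [ 0.1  0.1 -1.2] Mo [-0.05 -0.14  0.02] w 56.1 t 10.47
tool delta mm [-24.3 165.5  40.8] turn to vertical [-0.  0.  0.]
```

Call:
apply_moves:
  steps: "-0.004 0.03 0 0 0 0 1;-0.006 0.04 0 0 0 0 1;-0.006 0.04 0 0 0 0 1;-0.004 0.025 0 0 0 0 1;-0.001 0.01 0.01 0 0 0 1;0 0 0 0 0 0 1"

```text
time: 11.22
tcp_pos: [476.1, -82.5, 178.4]
ee_rot: [-3.135, -0.121, 0.004]
contact_force: [0.4, 1.4, -0.0]
grip_width: 56.0
```

```bash
python3 -c "
from h import *
go([475,-106,150])
cv2.imwrite('pics/w2.png',arm.get_image('wrist'))"
```

```text
tcp [476.1 -82.5 178.4] j [ 0.86  0.46 -1.06  1.91  0.46  1.04 -0.32] F [ 0.4  1.4 -0. ] Mo [-0.01 -0.13 -0.02] w 56.0 t 11.22
tool delta mm [-2.9 23.5 28.3] turn to vertical [-0.004  0.002  0.   ]
```

View pics/w2.png

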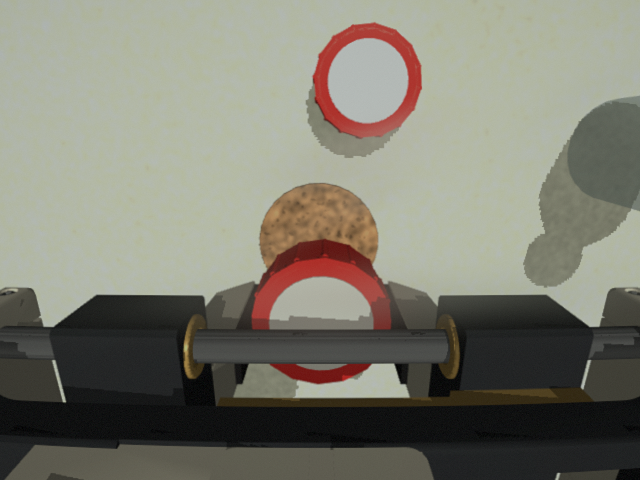

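The held cap's disc is at about (321,322), level; coaster behind it spans x 260–378, top at y 183. I'll fit both.

Run:
```python
from h import *
im=cv2.imread('pics/w2.png'); cal=arm.get_calibration('wrist'); s=arm.get_state()
H,S,V=cv2.split(cv2.cvtColor(im,cv2.COLOR_BGR2HSV))
br=((H>5)&(H<20)&(S>60)&(V>40)); rows=range(186,238)
pts=[]
for r in rows:
    x=np.where(br[r,230:410])[0]+230; pts+=[onplane(cal,(x.min()-.5,r),6),onplane(cal,(x.max()+.5,r),6)]
def circ(P):
    P=np.array(P);A=np.c_[2*P,np.ones(len(P))];q=np.linalg.lstsq(A,(P**2).sum(1),rcond=None)[0];return q[:2].round(1),np.sqrt(q[2]+q[:2]@q[:2]).round(1)
print('coaster',circ(pts))
wh=(S<40)&(V>90); zt=s['tcp_pos'][2]+22
red=(((H<6)|(H>172))&(S>120)&(V>60)); pts=[]
for r in range(290,326):
    x=np.where(red[r,245:400])[0]+245
    x2=np.where(~red[r,285:360])[0]  # inner disc edges
    L=[c for c in range(245,322) if red[r,c]]; Rr=[c for c in range(321,400) if red[r,c]]
    if L and Rr: pts+=[onplane(cal,(max(L)+.5,r),zt),onplane(cal,(min(Rr)-.5,r),zt)]
print('disc',circ(pts)); go([475,-106,150])
```

```text
coaster (array([ 475.2, -103.6]), np.float64(54.3))
disc (array([476.5, -81.3]), np.float64(21.3))
tcp [476.4 -81.8 178.9] j [ 0.86  0.46 -1.06  1.91  0.46  1.04 -0.32] F [ 0.6 -0.  -0.1] Mo [-0.01 -0.11 -0.01] w 56.2 t 11.28
tool delta mm [-3.3 24.2 28.8] turn to vertical [-0.004  0.002  0.   ]
```

Call:
apply_moves:
  steps: "-0.002 0.015 0 -0.004 0.002 0 1;-0.0015 0.008 0.02 0 0 0 1;0 0 0.04 0 0 0 1;0 0 0.03 0 0 0 1;0 0 0 0 0 0 1"

```text
time: 11.9
tcp_pos: [474.9, -104.7, 84.2]
ee_rot: [-3.138, -0.129, -0.002]
contact_force: [-0.3, 0.0, -0.7]
grip_width: 55.8
```

```bash
python3 -c "
from h import *
go([475,-105,14])"
```

```text
tcp [ 474.9 -104.7   84.2] j [ 0.8   0.58 -0.94  2.01  0.62  0.86 -0.41] F [-0.3  0.  -0.7] Mo [-0.03 -0.05  0.01] w 55.8 t 11.9
tool delta mm [ 0.   0.4 70.2] turn to vertical [-0.    -0.001  0.   ]
```

Call:
apply_moves:
  steps: "0 0 0.02 0 0 0 1;0 0 0.025 0 0 0 1;0 0 0.012 0 0 0 1;0 0 0.004 0 0 0 1;0 0 0 0 0 0 1"

```text
time: 12.52
tcp_pos: [477.6, -104.3, 24.7]
ee_rot: [-3.139, -0.131, -0.009]
contact_force: [-0.3, -0.9, 0.1]
grip_width: 56.0
```

```bash
python3 -c "
from h import *
go([475,-105,10])"
```

```text
tcp [ 477.6 -104.3   24.7] j [ 0.72  0.66 -0.85  2.06  0.74  0.75 -0.51] F [-0.3 -0.9  0.1] Mo [-0.02 -0.15  0.01] w 56.0 t 12.53
tool delta mm [-2.7  0.4 14.7] turn to vertical [ 0.    -0.005  0.   ]
```

Call:
apply_moves:
  steps: "-0.0025 0.0005 0.005 0 -0.005 0 1;0 0 0.005 0 0 0 1;0 0 0 0 0 0 1"

```text
time: 12.9
tcp_pos: [475.9, -105.4, 15.4]
ee_rot: [3.138, 0.13, 0.003]
contact_force: [0.3, -0.9, -1.2]
grip_width: 55.8
```

```bash
python3 -c "
from h import *
go([475,-105,10])"
```

```text
tcp [ 475.9 -105.4   15.4] j [ 0.71  0.67 -0.83  2.07  0.75  0.74 -0.52] F [ 0.3 -0.9 -1.2] Mo [ 0.   -0.12  0.01] w 55.8 t 12.9
tool delta mm [-0.9 -0.5  5.4] turn to vertical [ 0.001 -0.002  0.   ]
```

Call:
apply_moves:
  steps: "0 0 0.0015 0 0 0 1;0 0 0.0015 0 0 0 1"

```text
time: 13.15
tcp_pos: [476.1, -105.4, 12.4]
ee_rot: [3.138, 0.13, 0.004]
contact_force: [0.9, -0.8, -0.4]
grip_width: 55.8
```

```bash
python3 -c "
from h import *
go([475,-105,10])"
```

```text
tcp [ 476.1 -105.4   12.4] j [ 0.71  0.67 -0.83  2.07  0.76  0.73 -0.53] F [ 0.9 -0.8 -0.4] Mo [-0.03 -0.12  0.03] w 55.8 t 13.15
tool delta mm [-1.  -0.5  2.4] turn to vertical [ 0.001 -0.002  0.   ]
```

Call:
apply_moves:
  steps: "-0.0005 0 0.0015 0 -0.002 0 1"

```text
time: 13.28
tcp_pos: [475.6, -105.4, 10.8]
ee_rot: [3.138, 0.13, 0.001]
contact_force: [0.3, 0.3, -0.3]
grip_width: 56.1
```

```bash
python3 -c "
from h import *
go([475,-105,10])"
```

```text
tcp [ 475.6 -105.4   10.8] j [ 0.71  0.68 -0.83  2.07  0.76  0.73 -0.53] F [ 0.3  0.3 -0.3] Mo [-0.   -0.11  0.02] w 56.1 t 13.28
tool delta mm [-0.5 -0.4  0.8] turn to vertical [ 0.001 -0.     0.   ]
```

Call:
apply_moves:
  steps: "0 0 0.001 0 0 0 1"

```text
time: 13.4
tcp_pos: [475.6, -105.4, 9.7]
ee_rot: [3.138, 0.13, 0.001]
contact_force: [0.0, -0.9, 0.0]
grip_width: 55.7
```

```bash
python3 -c "
from h import *
go([475,-105,10])"
```

```text
tcp [ 475.6 -105.4    9.7] j [ 0.71  0.68 -0.82  2.07  0.76  0.73 -0.53] F [ 0.  -0.9  0. ] Mo [-0.03 -0.14 -0.02] w 55.7 t 13.4
tool delta mm [-0.5 -0.4 -0.3] turn to vertical [ 0.001 -0.     0.   ]
```

Call:
apply_moves:
  steps: "0 0 0.0008 0 0 0 1"

```text
time: 13.52
tcp_pos: [475.6, -105.4, 8.9]
ee_rot: [3.138, 0.13, 0.001]
contact_force: [-2.6, 0.3, 8.2]
grip_width: 56.3
```

```bash
python3 -c "
from h import *
go([475,-105,10])"
```

```text
tcp [ 475.6 -105.4    8.9] j [ 0.7   0.68 -0.82  2.07  0.77  0.73 -0.53] F [-2.6  0.3  8.2] Mo [-0.05  0.25 -0.  ] w 56.3 t 13.53
tool delta mm [-0.5 -0.5 -1.1] turn to vertical [ 0.001 -0.     0.   ]
```

Call:
apply_moves:
  steps: "0 0 0.0005 0 0 0 1"

```text
time: 13.65
tcp_pos: [475.6, -105.4, 8.8]
ee_rot: [3.137, 0.13, 0.001]
contact_force: [-4.3, 0.3, 14.9]
grip_width: 56.3
```

```bash
python3 -c "
from h import *
go([475,-105,10])"
```

```text
tcp [ 475.6 -105.4    8.8] j [ 0.7   0.68 -0.82  2.07  0.77  0.73 -0.54] F [-4.3  0.3 14.9] Mo [-0.06  0.83  0.01] w 56.3 t 13.65
tool delta mm [-0.5 -0.5 -1.2] turn to vertical [ 0.002 -0.     0.   ]
```

Resting on the coaster (force 8–15 N up). Relax, release, then rise.

Call:
apply_moves:
  steps: "0 0 -0.0003 0 0 0 1;0 0 0 0 0 0 0.38;0 0 0 0 0 0 0.34;0 0 0 0 0 0 0.2;0 0 0 0 0 0 0.1;0 0 0 0 0 0 0.1"

```text
time: 14.4
tcp_pos: [475.7, -105.4, 9.1]
ee_rot: [3.137, 0.13, 0.001]
contact_force: [0.3, 0.2, 0.9]
grip_width: 81.5
```

```bash
python3 -c "
from h import *
go([475,-105,10])"
```

```text
tcp [ 475.7 -105.4    9.1] j [ 0.7   0.68 -0.82  2.07  0.77  0.73 -0.53] F [0.3 0.2 0.9] Mo [-0.02 -0.09 -0.03] w 81.5 t 14.4
tool delta mm [-0.7 -0.5 -0.9] turn to vertical [ 0.002 -0.001  0.   ]
```

Call:
apply_moves:
  steps: "0 0 -0.005 0 0 0 0;0 0 -0.01 0 0 0 0;0 0 -0.03 0 0 0 0;0 0 -0.05 0 0 0 0;0 0 -0.05 0 0 0 0;0 -0.03 -0.05 0 0 0 0;0 -0.03 -0.01 0 0 0 0;0 0 0 0 0 0 0;0 0 0 0 0 0 0"

```text
time: 15.52
tcp_pos: [469.9, -43.0, 225.2]
ee_rot: [3.137, 0.132, 0.003]
contact_force: [0.2, 1.2, 0.2]
grip_width: 92.0
```

```bash
python3 -c "
from h import *
go([475,-105,10])
a=arm.get_image('scene')[120:400,160:480];b=arm.get_image('side')[170:450,200:440]
cv2.imwrite('pics/c3.png',np.hstack([cv2.resize(a,(457,400)),cv2.resize(b,(343,400))]))
im=arm.get_image('wrist');cv2.imwrite('pics/w3.png',im)"
```

```text
tcp [469.9 -43.  225.2] j [ 0.84  0.39 -1.11  1.88  0.39  1.12 -0.33] F [0.2 1.2 0.2] Mo [-0.05 -0.13 -0.  ] w 92.0 t 15.53
tool delta mm [ -0.6  61.8 215.3] turn to vertical [ 0.002 -0.002  0.   ]
```

View pics/c3.png

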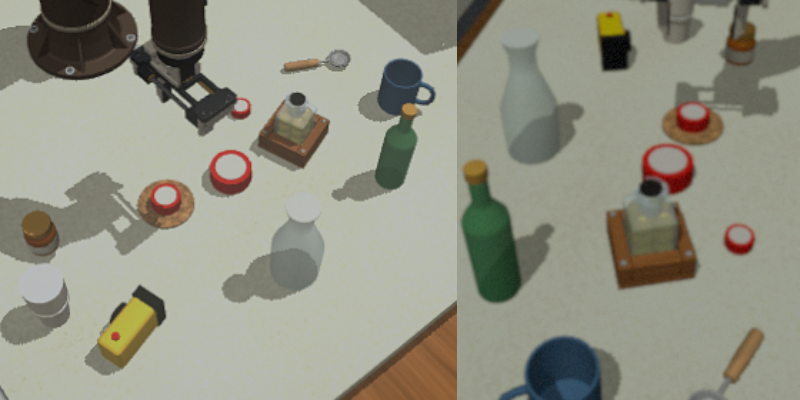

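View pics/w3.png

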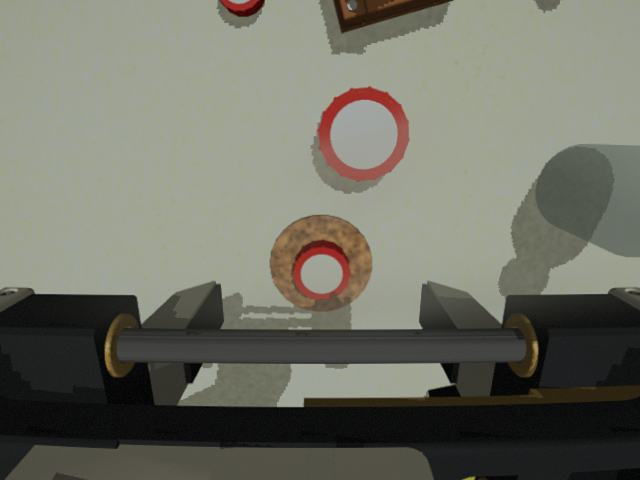

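The cap sits white side up in the middle of the coaster (wrist view: cap (322,270), coaster (321,263), and the cap's height accounts for the offset). The jar is upright in its holder and the gripper is clear. Handing in.

Run:
```python
from h import *
cal=arm.get_calibration('wrist'); im=cv2.imread('pics/w3.png')
H,S,V=cv2.split(cv2.cvtColor(im,cv2.COLOR_BGR2HSV)); red=(((H<6)|(H>172))&(S>120)&(V>60)).astype(np.uint8)
cs,hi=cv2.findContours(red,cv2.RETR_CCOMP,cv2.CHAIN_APPROX_NONE)
for c,h in zip(cs,hi[0]):
    if h[3]>=0 and len(c)>40: p=cv2.fitEllipse(c)[0]; print(np.round(p),onplane(cal,p,32))
print(arm.finish_job())
```

```text
[321. 274.] [ 475. -104.]
the job is handed in; nothing more can be done
None
```

The lemon jar is open, and its cap lies white side up in the middle of the cork coaster. The job was handed in about 15.5 s into the 69 s allowed.

- **Breaking loose:** the cap took about 0.5–0.6 N m and gave way at about 0.55 rad. It rose about 1.5 mm, a little under the 2 mm expected, and then turned freely.
- **Finding the window:** I turned it on lightly, trying a pull of about 1 mm every 0.1 rad or so. Until the window, each pull took 5–9 N, roughly the jar's weight, so the jar lifted by about a millimetre at most. At about 2.05 rad the pull dropped to the cap's own weight, and the cap came off with no catch past the 7 mm point.
- **Placing:** I let go only after feeling the coaster push back. That contact force reached about 15 N on the last small step down.
- **Side drift:** during the turning the gripper wandered up to about 3 mm sideways. Side forces stayed under 2 N, and I corrected it.
- **Last checks:** the cap measured at (475, -104) mm. Two measurements put the coaster centre at (476, -105) and (475, -104). The jar is upright in its holder, the bystanders in view look undisturbed, and the gripper is clear at a height of 225 mm. No check failed.

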